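# Set and clamp the sliding ledge of a reading stand

## Robot

A 7-joint arm with a two-finger parallel gripper is mounted at the origin on the work surface. World frame = base frame: x ahead of the robot, y to its left, z up, the work surface at z = 0. Lengths are in m, angles in rad, forces in N, time in s.
With the tool pointing down it reaches from about 0.4 to 0.85 m from the base axis. Payload 10.4 kg.
Tool frame: the origin (TCP) lies on the centre line of the jaws, within the pads' length; the fingertips stand 11 mm ahead of it and the grasp point (between the pads) lies 8 mm behind it (manip.finger_overhang is the distance from the TCP to the fingertips, in m); z points along the fingers, y is the line along which they close (so a half turn about z gives the same grasp; the last joint's range is limited). The gripper opens to 85 mm and grips with 20 to 120 N. Pads are 22 mm wide; open, the fingers measure 114 mm over their backs; the gripper's body (76 mm by 85 mm) begins 54 mm behind the grasp point. The pads swing forward as they close: fully open they stand 13 mm farther back than shut.
Start: joints at [-1.232, 0.332, -0.065, 1.46, 0.022, 1.35, -0.088], TCP at [0.221, 0.585, 0.242] pointing down, gripper open.
Joint ranges: [-2.6, 2.6], [-0.5, 2.12], [-1.47, 1.34], [0.16, 2.42], [-1.27, 4.41], [0.06, 2.06], [-2.6, 2.6]. Speed limits (rad/s): [2.22, 2.22, 2.79, 2.79, 3.14, 3.14, 3.14].

## Interface

Orientations are given as a unit quaternion [x, y, z, w].
In Python, from workcell import manip, imaging, workorder gives the robot as it stands.
- The arm moves only by the tool jog_arm, never from a script. Its argument "deltas" is a list of rows, each an object with "gripper": the opening, from 0 (shut) to 1 (fully open); "offset": the shift along the tool's x, y, z in m, a list of three; "rotation": the turn, a rotation vector about the tool's x, y, z in degrees, a list of three. In form: [{"gripper": gripper, "offset": [tx, ty, tz], "rotation": [ax, ay, az]}, ...]. A call has 1 to 20 rows; each row shifts and turns the commanded pose from where the row before left it, along the tool's axes as they then stand; what a row does not reach is not made up. A row lasts 1/10 s, in which the tool goes at most 50 mm and 8.59 degrees, less where a joint would pass 70% of its speed; a pose out of reach is approached as far as the arm can. A call with a gripper value outside its range is refused whole. The fingers move at their own pace and stop on an object; "newtons" is the grip in N (left out, the last holds). Time passes only in rows, so rows that do not move let the fingers close. It gives the time, the measured TCP pose, the force, the opening and the grip force at its end, in the units of the state.
- manip.get_obs(): the state, without advancing time (a new reading comes with each control period).
- imaging.camera(name): name is "scene" or "top"; returns the picture (384x512x3 uint8, blue, green, red); there is no depth.
- imaging.camera_model(name): a dict with "camera_matrix" (3x3 intrinsics, pixels), "world_to_cam" (4x4, takes a point from world to camera coordinates). Camera axes: x right, y up, looking along -z (the intrinsics and any distortion apply to the point x, -y, -z); pixel columns grow to the right and rows downward; lengths in m; the calibration is good to about 2 mm. A picture is of the moment at which its call begins. camera_model takes no time and is no camera call.
- workorder.hand_in(): hands the job in; it is judged then, once.
The state is a dict: "clock": time; "joint_pos": joint angles; "joint_velocities": joint speeds; "tau": joint torques, N m; "position": TCP position; "ee_rot": TCP orientation; "ft_force": force on the tool from outside, world axes, zero at the start; "torque": the same for the moment, N m; "grip_width": opening from 0.0 (shut) to 1.0 (fully open); "grasp_force": force on a finger pad.
Only numpy, scipy, OpenCV 4.12 (cv2) and the standard library are available. Lean on these libraries where they do the work, as an engineer would, in place of code of your own. Each camera call takes 0.05 s, during which the arm holds its last target. There are 200 camera calls.

## Task

Pull the reading stand's wooden ledge, on its sprung sliding leg, out towards you until it is level with the brass pointer at its end, and hold it there while you slide the brass cam lever fully closed, over to its stop above the leg. The lever alone does not yet keep the leg out, so finish with the fingers still holding the ledge at the pointer; the ledge must stay at the pointer while the lever slides shut, and the pointer, the book, the mouse and the statuette are to be left alone.

Things in the scene. Friction and masses are not known exactly. Their poses are not given: they have to be found in the camera images.
- stand: Tabletop reading stand, fixed: wooden board 18 mm thick (x -150 to +130, y -190 to +190 mm), slatted book rest folded flat at the back (top 36 mm). Origin on the desk; x points away from the robot (turned up to 0.25 rad), y left, z up. A steel sleeve 32 mm wide, top 40 mm, lies along x from -20 to +100; the leg slides out of it to -x. A lever bridge crosses it, x +-13, y -25 to +105, top 66.
- leg (a joint): How far the sliding leg is pulled out along the stand's -x, m: 0 fully in (start), stop at 0.09. A spring pulls it in with 4 N (in) to 5.8 N (out), also when the lever is closed: let go, it slides home. The leg is a steel bar 18 mm wide, top 36 mm above the desk; it carries the ledge.
- ledge_top (a point): Middle of the ledge's top face, 70 mm above the desk. The ledge is a wooden crossbar fixed on the leg: 300 mm along the stand's y (-150 to +150), 14 mm thick in x, 44 to 70 mm above the desk, at stand x = -50 mm when fully in. Fingers can straddle it from above anywhere, with their tips above the leg, and slide along it. Axes as the stand's.
- ledge_end (a point): Middle (in x) of the top edge of the ledge's right end (stand y = -150 mm), 70 mm above the desk: the point to bring level with the pointer. Axes as the stand's.
- pointer_tip (a point): Tip of the brass pointer that marks the length, at stand y = -154 mm, 70 mm up; it points to +y at the ledge's end and stands 80 to 115 mm in front (-x) of the stand's origin. The ledge is set when ledge_end and pointer_tip have the same x in the stand's axes. Its block (14 x 14 mm, 68 mm high) slides on a rail with 3 N friction: a knock shifts it.
- lever (a joint): How far the cam lever has been slid shut along its bridge, towards the stand's -y, m: 0 fully open, 0.075 fully closed (stop); starts at 0 to 0.02. Open, the lever's centre line is at stand y = +75 mm; closed, it lies at y = 0, straight above the leg. It takes about 1.5 N to slide and stays where it is left.
- lever_tip (a point): Free end of the cam lever, at stand x = -137 mm, 82 mm up. The lever is a straight brass bar along the stand's x from -137 to +13 mm, 14 mm wide, 76 to 88 mm above the desk: it crosses 6 mm above the ledge. Fingers straddling the ledge to the left of the lever push it shut with their sides as they slide along the ledge to -y.
- book: Loose brown closed book 150 x 210 x 35 mm, lying left of the stand; origin under its centre. Leave alone.
- mouse: Loose black computer mouse 105 x 58 x 32 mm, right of the stand; origin under its centre. Leave alone.
- statuette: Loose bronze statuette, 76 mm wide foot, 156 mm tall, right of the stand; origin under its centre. Leave alone.

How it is judged:
On the way, in this order (a step that is already met when the one before it is completed fails the run):
1. the ledge is held level with the pointer (within 5 mm) while the lever is still open (x of ledge_end in the frame of pointer_tip between -0.005 and 0.005 m and contact force between the fingers and leg above 2 N and value of joint lever below 0.03 m), for 0.2 s.
2. the lever is closed with the ledge still held at the pointer (x of ledge_end in the frame of pointer_tip between -0.006 and 0.006 m and contact force between the fingers and leg above 2 N and value of joint lever above 0.07 m), for 0.2 s.
At the end, for the whole second after the job is handed in: The lever is closed (within 5 mm of its stop), the ledge's end is within 6 mm of the pointer along the stand's x, still, and the fingers press on the ledge with more than 2 N, holding it against its spring (all of step 2 and velocity of joint leg between -0.01 and 0.01 m/s); the arm keeps its last pose, push and grip.
It fails at once if the lever is slid shut (past 35 mm) while the ledge is more than 9 mm from the pointer (value of joint lever above 0.035 m and not (x of ledge_end in the frame of pointer_tip between -0.009 and 0.009 m)).
It fails at once if the pointer is shifted more than 5 mm (distance of pointer_tip from where it was at the start of the episode above 0.005 m).
It fails at once if the book, mouse or statuette is moved more than 20 mm (distance of any of book, mouse, statuette from where it was at the start of the episode above 0.02 m).
It also fails if it takes over 46 s, if anything falls off the work surface, if the arm or the gripper's body presses on something with over 40 N, if the wrist force passes 120 N, or if a joint passes its speed limit or range.

## Working session

There is one attempt and no reset: what is moved stays moved. The work goes in short steps, Python scripts to look and compute and a tool call to move; the robot and the scene stay as the last step left them, time stands still between calls to the robot, and variables do not carry over. Pictures are saved under pics/ and viewed, at most 10 in all, crops included, and the job is handed in when it is done.

Besides the shell and the picture viewer there is one more tool, called after "Request:" by a JSON object that holds its "op" and its "data". jog_arm: Moves the arm, as the interface text tells. Its arguments: {"type":"object","properties":{"deltas":{"type":"array","items":{"type":"object","properties":{"gripper":{"type":"number"},"offset":{"type":"array","items":{"type":"number"}},"rotation":{"type":"array","items":{"type":"number"}}}}},"newtons":{"type":"number"}},"required":["deltas"]}

```bash
mkdir -p pics; python3 - <<'E'
from workcell import manip, imaging
import cv2
for n in("scene","top"):
    cv2.imwrite(f"pics/{n}0.png",imaging.camera(n)); m=imaging.camera_model(n); print(m)
print(manip.get_obs())
E
```

```text
{'camera_matrix': array([[456.883466  ,   0.        , 245.07269454],
       [  0.        , 456.883466  , 192.41625725],
       [  0.        ,   0.        ,   1.        ]]), 'world_to_cam': array([[-0.38252541,  0.92381367, -0.01557617,  0.24349476],
       [-0.54795822, -0.21325611,  0.80886564,  0.26749092],
       [ 0.74391942,  0.31794675,  0.58778717, -1.54305632],
       [ 0.        ,  0.        ,  0.        ,  1.        ]])}
{'camera_matrix': array([[485.43293647,   0.        , 257.05469786],
       [  0.        , 485.43293647, 185.68496084],
       [  0.        ,   0.        ,   1.        ]]), 'world_to_cam': array([[ 0.02468519, -0.99964218,  0.01030297, -0.02116252],
       [ 0.98287228,  0.02615124,  0.1824231 , -0.58270591],
       [-0.18262726,  0.00562335,  0.98316614, -1.09441579],
       [ 0.        ,  0.        ,  0.        ,  1.        ]])}
{'clock': 0.1, 'joint_pos': array([-1.23160448,  0.33280578, -0.06471531,  1.4608283 ,  0.02160522,
        1.34992552, -0.0885066 ]), 'joint_velocities': array([-8.18451687e-05, -7.81098571e-04,  1.33802144e-03, -1.69509423e-03,
       -3.05996884e-05,  1.97874441e-03,  1.77766887e-03]), 'tau': array([ 1.83251410e-03, -6.26738763e+01,  4.93282545e-02, -3.92433500e+01,
        1.63528975e-02,  6.89813125e-03, -3.04482148e-05]), 'position': array([0.22110189, 0.58424423, 0.2416112 ]), 'ee_rot': array([ 1.79897330e-01,  9.83685187e-01, -6.29780531e-04, -8.58628501e-05]), 'ft_force': array([ 0.10125713, -0.53332355, -0.59626982]), 'torque': array([ 0.01581802, -0.00102586, -0.00547177]), 'grasp_force': 0.0, 'grip_width': 1.0008093992862865}
```

View pics/top0.png

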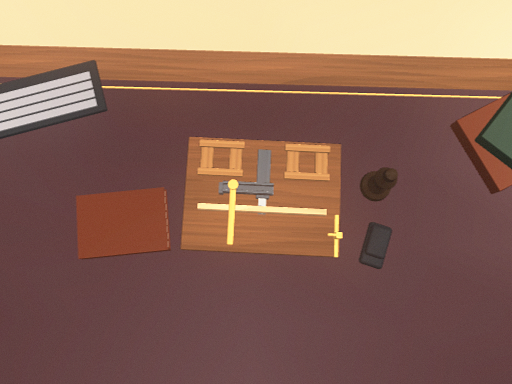

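View pics/scene0.png

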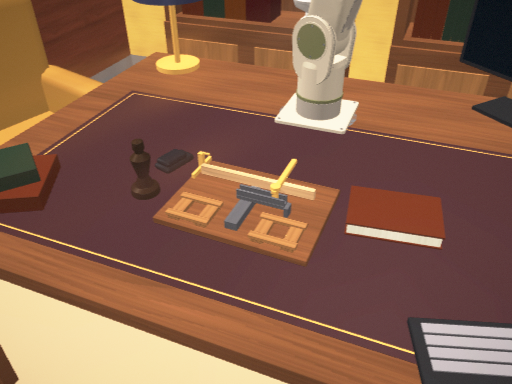

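The top view shows the ledge from (198,206) to (326,212), the lever tip at about (231,243) and the pointer at about (329,235). I'll enlarge the stand.

```bash
python3 - <<'E'
import cv2
a=cv2.imread("pics/top0.png")[185:265,180:350]
a=cv2.resize(a,None,fx=4.7,fy=4.7,interpolation=cv2.INTER_CUBIC)
cv2.imwrite("pics/c1.png",a); print(a.shape)
E
```

```text
(376, 799, 3)
```

View pics/c1.png

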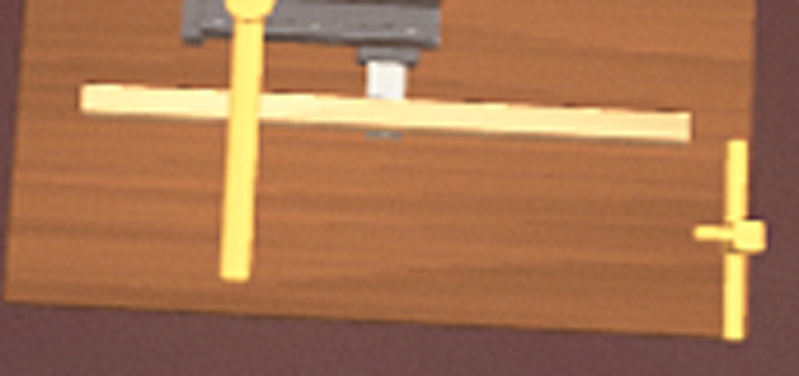

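The crop gives the ledge end centres at (80,99) and (690,127), the pointer tip at (695,233), the lever tip at (235,280) and the front board corners at about (5,300) and (745,338).

```bash
cat > h.py <<'E'
import numpy as np
from workcell import imaging
def ray(name,uv):
    m=imaging.camera_model(name);K=m["camera_matrix"];T=np.array(m["world_to_cam"])
    p=np.linalg.solve(K,[uv[0],uv[1],1.]);d=T[:3,:3].T@[p[0],-p[1],-p[2]];c=-T[:3,:3].T@T[:3,3];return c,d
def at(name,uv,z):
    c,d=ray(name,uv);return c+d*(z-c[2])/d[2]
def proj(name,P):
    m=imaging.camera_model(name);K=m["camera_matrix"];T=np.array(m["world_to_cam"])
    c=T[:3,:3]@P+T[:3,3];q=K@[c[0],-c[1],-c[2]];return q[:2]/q[2]
E
cat > fit.py <<'E'
from h import *
from scipy.optimize import least_squares
f=lambda u,v:((u+.5)/4.7-.5+180,(v+.5)/4.7-.5+185)
L={'le':(at("top",f(80,99),.07),(-50,150)),'re':(at("top",f(690,127),.07),(-50,-150)),
'b1':(at("top",f(5,300),.018),(-150,190)),'b2':(at("top",f(745,338),.018),(-150,-190)),
'b3':(at("top",(189,137),.018),(130,190)),'b4':(at("top",(341,144),.018),(130,-190))}
R=lambda t:np.array([[np.cos(t),-np.sin(t)],[np.sin(t),np.cos(t)]])
r=least_squares(lambda q:np.concatenate([(w[:2]-q[:2]-R(q[2])@np.array(s)/1e3)*(2 if k in('le','re') else 1) for k,(w,s) in L.items()]),[.55,0,0])
q=r.x
S=lambda w:(R(q[2]).T@(w[:2]-q[:2])*1e3).round(1)
W=lambda x,y:(q[:2]+R(q[2])@np.array([x,y])/1e3).round(4)
if __name__=="__main__":
    print(q)
    for k,(w,s) in L.items(): print(k,w.round(4),S(w),s)
    print('ptr',S(at("top",f(695,233),.07)),'levertip',S(at("top",f(235,280),.082)),'lever@ledge',S(at("top",f(247,100),.088)))
    print('ptr block',S(at("top",f(750,235),.068)))
    print('camera', ray("top",(0,0))[0])
    print('W lever tip, ledge y100, y120', W(-137,75),W(-50,100),W(-50,120),W(-50,0))
E
python3 fit.py
```

```text
[ 0.57631331 -0.01927301 -0.02264566]
le [0.5294 0.1323 0.07  ] [-50.4 150.5] (-50, 150)
re [ 0.5233 -0.1679  0.07  ] [ -49.6 -149.8] (-50, -150)
b1 [0.4331 0.1715 0.018 ] [-147.5  187.5] (-150, 190)
b2 [ 0.4234 -0.2035  0.018 ] [-148.7 -187.6] (-150, -190)
b3 [0.7081 0.1655 0.018 ] [127.6 187.7] (130, 190)
b4 [ 0.7005 -0.2123  0.018 ] [ 128.5 -190.2] (130, -190)
ptr [-101.6 -153.3] levertip [-135.8   68.7] lever@ledge [-49.4  67.6]
ptr block [-101.1 -180.6]
camera [3.73377730e-01 2.37819851e-04 1.18250960e+00]
W lever tip, ledge y100, y120 [0.441  0.0588] [0.5286 0.0818] [0.529  0.1018] [ 0.5263 -0.0181]
```

The fit agrees to about 2 mm. The stand is at (0.5763, -0.0193) with yaw -0.0226. The pointer is at stand x ≈ -101.6 mm, so the pull is about 51.6 mm, and the lever is at about 6.5 mm. I'll rotate first so that tool y lies along stand x.

Request:
{"op": "jog_arm", "data": {"deltas": [{"gripper":0.4,"offset":[0,0,0],"rotation":[0,0,7.85]},{"gripper":0.4,"offset":[0,0,0],"rotation":[0,0,7.85]},{"gripper":0.4,"offset":[0,0,0],"rotation":[0,0,7.85]},{"gripper":0.4,"offset":[0,0,0],"rotation":[0,0,7.85]},{"gripper":0.4,"offset":[0,0,0],"rotation":[0,0,7.85]},{"gripper":0.4,"offset":[0,0,0],"rotation":[0,0,7.85]},{"gripper":0.4,"offset":[0,0,0],"rotation":[0,0,7.85]},{"gripper":0.4,"offset":[0,0,0],"rotation":[0,0,7.85]},{"gripper":0.4,"offset":[0,0,0],"rotation":[0,0,7.85]},{"gripper":0.4,"offset":[0,0,0],"rotation":[0,0,0]},{"gripper":0.4,"offset":[0,0,0],"rotation":[0,0,0]}], "newtons": 20}}

```text
clock: 1.2
position: [0.2211, 0.5845, 0.242]
ee_rot: [0.714, 0.7, -0.0, 0.0]
ft_force: [-0.1, 0.1, -0.1]
grip_width: 0.403
grasp_force: 0.0
```

```bash
cat > st.py <<'E'
from fit import *
from workcell import manip
from scipy.spatial.transform import Rotation as Ro
o=manip.get_obs();M=Ro.from_quat(o["ee_rot"]).as_matrix()
print('t',o["clock"],'stand xy',S(o["position"]),'z',o["position"][2].round(4),'grip',o["grip_width"],'F',o["ft_force"].round(1),'j',o["joint_pos"].round(2))
print('tool y in stand',(R(q[2]).T@M[:2,1]).round(4),'z',M[:,2].round(4))
def to(x,y,z): print('delta tool to',x,y,z,(M.T@(np.r_[W(x,y),z]-o["position"])).round(4))
E
python3 -c "
from st import *
to(-50,105,.15)"
```

```text
t 1.2 stand xy [-368.8  595.5] z 0.242 grip 0.40253766341428476 F [-0.1  0.1 -0.1] j [-1.36  0.33  0.1   1.47 -0.03  1.35 -1.28]
tool y in stand [1.     0.0028] z [-1.e-04 -5.e-04 -1.e+00]
delta tool to -50 105 0.15 [-0.4914  0.3175  0.0922]
```

Request:
{"op": "jog_arm", "data": {"deltas": [{"gripper":0.4,"offset":[-0.0273,0.0176,0]},{"gripper":0.4,"offset":[-0.0273,0.0176,0]},{"gripper":0.4,"offset":[-0.0273,0.0176,0]},{"gripper":0.4,"offset":[-0.0273,0.0176,0]},{"gripper":0.4,"offset":[-0.0273,0.0176,0]},{"gripper":0.4,"offset":[-0.0273,0.0176,0]},{"gripper":0.4,"offset":[-0.0273,0.0176,0]},{"gripper":0.4,"offset":[-0.0273,0.0176,0]},{"gripper":0.4,"offset":[-0.0273,0.0176,0]},{"gripper":0.4,"offset":[-0.0273,0.0176,0]},{"gripper":0.4,"offset":[-0.0273,0.0176,0]},{"gripper":0.4,"offset":[-0.0273,0.0176,0]},{"gripper":0.4,"offset":[-0.0273,0.0176,0]},{"gripper":0.4,"offset":[-0.0273,0.0176,0]},{"gripper":0.4,"offset":[-0.0273,0.0176,0]},{"gripper":0.4,"offset":[-0.0273,0.0176,0]},{"gripper":0.4,"offset":[-0.0273,0.0176,0]},{"gripper":0.4,"offset":[-0.0273,0.0176,0]},{"gripper":0.4,"offset":[0,0,0]},{"gripper":0.4,"offset":[0,0,0]}]}}

```text
schema error: expected keys gripper, offset, rotation
```

```bash
python3 -c "
from st import *
to(-50,105,.056)"
```

```text
t 1.2 stand xy [-368.8  595.5] z 0.242 grip 0.40253766341428476 F [-0.1  0.1 -0.1] j [-1.36  0.33  0.1   1.47 -0.03  1.35 -1.28]
tool y in stand [1.     0.0028] z [-1.e-04 -5.e-04 -1.e+00]
delta tool to -50 105 0.056 [-0.4914  0.3175  0.1862]
```

Request:
{"op": "jog_arm", "data": {"deltas": [{"gripper":0.4,"offset":[-0.0307,0.0198,0],"rotation":[0,0,0]},{"gripper":0.4,"offset":[-0.0307,0.0198,0],"rotation":[0,0,0]},{"gripper":0.4,"offset":[-0.0307,0.0198,0],"rotation":[0,0,0]},{"gripper":0.4,"offset":[-0.0307,0.0198,0],"rotation":[0,0,0]},{"gripper":0.4,"offset":[-0.0307,0.0198,0],"rotation":[0,0,0]},{"gripper":0.4,"offset":[-0.0307,0.0198,0],"rotation":[0,0,0]},{"gripper":0.4,"offset":[-0.0307,0.0198,0],"rotation":[0,0,0]},{"gripper":0.4,"offset":[-0.0307,0.0198,0],"rotation":[0,0,0]},{"gripper":0.4,"offset":[-0.0307,0.0198,0],"rotation":[0,0,0]},{"gripper":0.4,"offset":[-0.0307,0.0198,0],"rotation":[0,0,0]},{"gripper":0.4,"offset":[-0.0307,0.0198,0],"rotation":[0,0,0]},{"gripper":0.4,"offset":[-0.0307,0.0198,0],"rotation":[0,0,0]},{"gripper":0.4,"offset":[-0.0307,0.0198,0],"rotation":[0,0,0]},{"gripper":0.4,"offset":[-0.0307,0.0198,0],"rotation":[0,0,0]},{"gripper":0.4,"offset":[-0.0307,0.0198,0],"rotation":[0,0,0]},{"gripper":0.4,"offset":[-0.0307,0.0198,0],"rotation":[0,0,0]},{"gripper":0.4,"offset":[0,0,0],"rotation":[0,0,0]},{"gripper":0.4,"offset":[0,0,0],"rotation":[0,0,0]},{"gripper":0.4,"offset":[0,0,0],"rotation":[0,0,0]}]}}

```text
clock: 3.1
position: [0.5257, 0.0869, 0.2422]
ee_rot: [0.714, 0.7, -0.0, -0.0]
ft_force: [-0.3, -0.1, 0.2]
grip_width: 0.396
grasp_force: 0.0
```

```bash
python3 -c "
from st import *
to(-50,105,.056)"
```

```text
t 3.1 stand xy [-53. 105.] z 0.2422 grip 0.39624926211775674 F [-0.3 -0.1  0.2] j [-0.75  0.13  0.55  1.73 -0.07  1.3  -0.21]
tool y in stand [1.     0.0016] z [-4.e-04  4.e-04 -1.e+00]
delta tool to -50 105 0.056 [-1.000e-04  3.100e-03  1.862e-01]
```

Request:
{"op": "jog_arm", "data": {"deltas": [{"gripper":0.4,"offset":[0,0.003,0.02],"rotation":[0,0,0]},{"gripper":0.4,"offset":[0,0,0.02],"rotation":[0,0,0]},{"gripper":0.4,"offset":[0,0,0.02],"rotation":[0,0,0]},{"gripper":0.4,"offset":[0,0,0.02],"rotation":[0,0,0]},{"gripper":0.4,"offset":[0,0,0.02],"rotation":[0,0,0]},{"gripper":0.4,"offset":[0,0,0.02],"rotation":[0,0,0]},{"gripper":0.4,"offset":[0,0,0.015],"rotation":[0,0,0]},{"gripper":0.4,"offset":[0,0,0.01],"rotation":[0,0,0]},{"gripper":0.4,"offset":[0,0,0],"rotation":[0,0,0]},{"gripper":0.4,"offset":[0,0,0],"rotation":[0,0,0]}]}}

```text
clock: 4.1
position: [0.5293, 0.0864, 0.0978]
ee_rot: [0.715, 0.699, 0.0, 0.0]
ft_force: [0.5, 0.2, 0.4]
grip_width: 0.397
grasp_force: 0.0
```

```bash
python3 -c "
from st import *
to(-50,105,.056)
import cv2
a=imaging.camera('top')[185:265,180:350]
cv2.imwrite('pics/c2.png',cv2.resize(a,None,fx=4.7,fy=4.7,interpolation=cv2.INTER_CUBIC))"
```

```text
t 4.1 stand xy [-49.4 104.6] z 0.0978 grip 0.3970479538939186 F [0.5 0.2 0.4] j [-0.71  0.29  0.53  1.89 -0.17  1.01 -0.13]
tool y in stand [ 1.e+00 -3.e-04] z [ 4.e-04  4.e-04 -1.e+00]
delta tool to -50 105 0.056 [ 0.0004 -0.0006  0.0418]
```

View pics/c2.png

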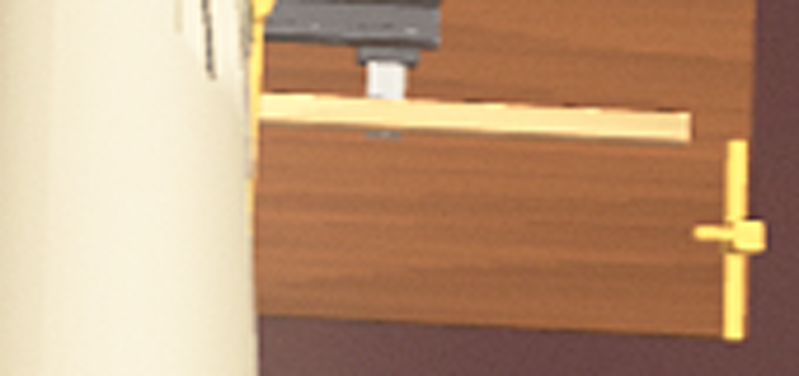

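The view is unchanged: the ledge is still home and the tool is centred over it, with the pointer clear. I'll descend the rest and close.

Request:
{"op": "jog_arm", "data": {"deltas": [{"gripper":0.4,"offset":[0,0,0.015],"rotation":[0,0,0]},{"gripper":0.4,"offset":[0,0,0.015],"rotation":[0,0,0]},{"gripper":0.4,"offset":[0,0,0.012],"rotation":[0,0,0]},{"gripper":0.4,"offset":[0,0,0],"rotation":[0,0,0]},{"gripper":0.4,"offset":[0,0,0],"rotation":[0,0,0]},{"gripper":0,"offset":[0,0,0],"rotation":[0,0,0]},{"gripper":0,"offset":[0,0,0],"rotation":[0,0,0]},{"gripper":0,"offset":[0,0,0],"rotation":[0,0,0]},{"gripper":0,"offset":[0,0,0],"rotation":[0,0,0]},{"gripper":0,"offset":[0,0,0],"rotation":[0,0,0]}], "newtons": 20}}

```text
clock: 5.15
position: [0.5283, 0.0859, 0.0559]
ee_rot: [0.716, 0.699, -0.0, -0.001]
ft_force: [-7.4, -0.2, 7.0]
grip_width: 0.163
grasp_force: 22.9
```

```bash
python3 -c "
from st import *
to(-101.6,105,.056)"
```

```text
t 5.15 stand xy [-50.4 104.1] z 0.0559 grip 0.1625640561399933 F [-7.4 -0.2  7. ] j [-0.68  0.35  0.51  1.92 -0.21  0.93 -0.09]
tool y in stand [ 1.     -0.0013] z [-1.7e-03  6.0e-04 -1.0e+00]
delta tool to -101.6 105 0.056 [ 0.0008 -0.0513 -0.0001]
```

Request:
{"op": "jog_arm", "data": {"deltas": [{"gripper":0,"offset":[0,-0.005,0],"rotation":[0,0,0]},{"gripper":0,"offset":[0,-0.008,0],"rotation":[0,0,0]},{"gripper":0,"offset":[0,-0.01,0],"rotation":[0,0,0]},{"gripper":0,"offset":[0,-0.01,0],"rotation":[0,0,0]},{"gripper":0,"offset":[0,-0.01,0],"rotation":[0,0,0]},{"gripper":0,"offset":[0,-0.005,0],"rotation":[0,0,0]},{"gripper":0,"offset":[0,-0.003,0],"rotation":[0,0,0]},{"gripper":0,"offset":[0,0,0],"rotation":[0,0,0]},{"gripper":0,"offset":[0,0,0],"rotation":[0,0,0]},{"gripper":0,"offset":[0,0,0],"rotation":[0,0,0]}]}}

```text
clock: 6.15
position: [0.479, 0.0871, 0.0558]
ee_rot: [0.716, 0.698, 0.001, 0.0]
ft_force: [3.7, -0.6, 3.0]
grip_width: 0.157
grasp_force: 22.7
```

```bash
python3 -c "
from st import *
to(-101.6,105,.056)
import cv2
a=imaging.camera('top')[205:255,270:345]
cv2.imwrite('pics/c3.png',cv2.resize(a,None,fx=10,fy=10,interpolation=cv2.INTER_CUBIC))"
```

```text
t 6.15 stand xy [-99.7 104.1] z 0.0558 grip 0.1570855391999471 F [ 3.7 -0.6  3. ] j [-0.74  0.25  0.52  2.04 -0.16  0.89 -0.16]
tool y in stand [ 1.     -0.0016] z [ 1.6e-03  4.0e-04 -1.0e+00]
delta tool to -101.6 105 0.056 [ 0.0009 -0.0019 -0.0002]
```

View pics/c3.png

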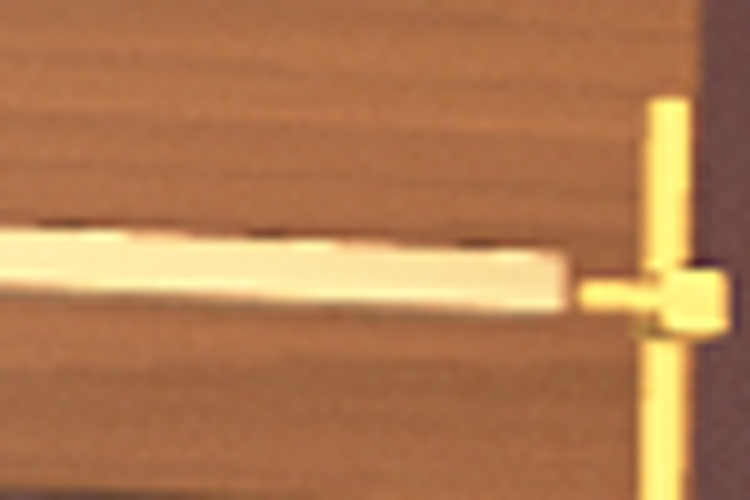

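The ledge end centre is at (565,281) and the pointer tip at (582,296), so the ledge needs about 3 mm more.

Request:
{"op": "jog_arm", "data": {"deltas": [{"gripper":0,"offset":[0,-0.0028,0],"rotation":[0,0,0]},{"gripper":0,"offset":[0,0,0],"rotation":[0,0,0]},{"gripper":0,"offset":[0,0,0],"rotation":[0,0,0]},{"gripper":0,"offset":[0,0,0],"rotation":[0,0,0]}]}}

```text
clock: 6.6
position: [0.4761, 0.0872, 0.0558]
ee_rot: [0.716, 0.698, 0.001, 0.0]
ft_force: [5.3, -1.2, 5.3]
grip_width: 0.163
grasp_force: 23.0
```

```bash
python3 -c "
from st import *
import cv2
a=imaging.camera('top')[220:250,300:345]
b=imaging.camera('scene')[140:190,180:255]
r=lambda a,w:cv2.resize(a,(w,int(w*a.shape[0]/a.shape[1])),interpolation=cv2.INTER_CUBIC)
cv2.imwrite('pics/c4.png',np.hstack([r(a,390)[:260],r(b,390)[:260]]))"
```

```text
t 6.6 stand xy [-102.6  104.1] z 0.0558 grip 0.162529853049791 F [ 5.3 -1.2  5.3] j [-0.75  0.24  0.52  2.05 -0.15  0.89 -0.17]
tool y in stand [ 1.     -0.0016] z [ 1.4e-03  4.0e-04 -1.0e+00]
```

View pics/c4.png

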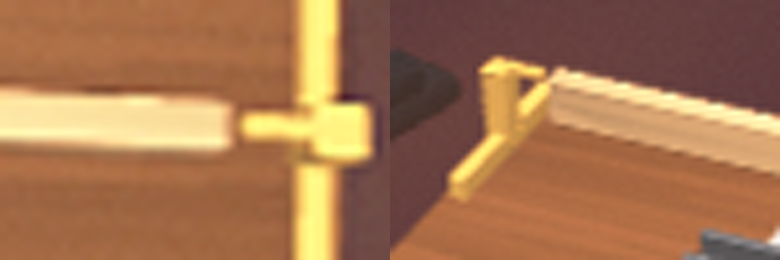

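Top crop: the ledge end centre and the pointer are both at row ~126, so they are level. Now I'll slide along the ledge in stages.

Request:
{"op": "jog_arm", "data": {"deltas": [{"gripper":0,"offset":[-0.003,0,0],"rotation":[0,0,0]},{"gripper":0,"offset":[-0.004,0,0],"rotation":[0,0,0]},{"gripper":0,"offset":[-0.004,0,0],"rotation":[0,0,0]},{"gripper":0,"offset":[-0.004,0,0],"rotation":[0,0,0]},{"gripper":0,"offset":[0,0,0],"rotation":[0,0,0]}], "newtons": 20}}

```text
clock: 7.2
position: [0.4759, 0.0788, 0.0561]
ee_rot: [0.714, 0.7, 0.004, -0.002]
ft_force: [4.9, 24.9, 0.4]
grip_width: 0.16
grasp_force: 22.0
```

```bash
python3 -c "
from st import *"
```

```text
t 7.2 stand xy [-102.6   95.8] z 0.0561 grip 0.16046888388693906 F [ 4.9 24.9  0.4] j [-0.73  0.23  0.52  2.05 -0.16  0.88 -0.14]
tool y in stand [1.     0.0034] z [ 0.0027  0.0077 -1.    ]
```

It slides with about 25 N of friction and the ledge x is held. Continuing.

Request:
{"op": "jog_arm", "data": {"deltas": [{"gripper":0,"offset":[-0.004,0,0],"rotation":[0,0,0]},{"gripper":0,"offset":[-0.004,0,0],"rotation":[0,0,0]},{"gripper":0,"offset":[-0.004,0,0],"rotation":[0,0,0]},{"gripper":0,"offset":[-0.004,0,0],"rotation":[0,0,0]},{"gripper":0,"offset":[-0.004,0,0],"rotation":[0,0,0]},{"gripper":0,"offset":[-0.004,0,0],"rotation":[0,0,0]},{"gripper":0,"offset":[-0.004,0,0],"rotation":[0,0,0]},{"gripper":0,"offset":[0,0,0],"rotation":[0,0,0]}]}}

```text
clock: 8.0
position: [0.4754, 0.0513, 0.0562]
ee_rot: [0.714, 0.7, 0.004, -0.002]
ft_force: [5.6, 26.5, 1.2]
grip_width: 0.159
grasp_force: 22.2
```

```bash
python3 -c "
from st import *
import cv2
a=imaging.camera('top')[185:265,180:350]
cv2.imwrite('pics/c5.png',cv2.resize(a,None,fx=4.7,fy=4.7,interpolation=cv2.INTER_CUBIC))"
```

```text
t 8.0 stand xy [-102.5   68.3] z 0.0562 grip 0.15932774525218102 F [ 5.6 26.5  1.2] j [-0.69  0.23  0.54  2.06 -0.16  0.88 -0.08]
tool y in stand [1.     0.0038] z [ 0.0026  0.0081 -1.    ]
```

View pics/c5.png

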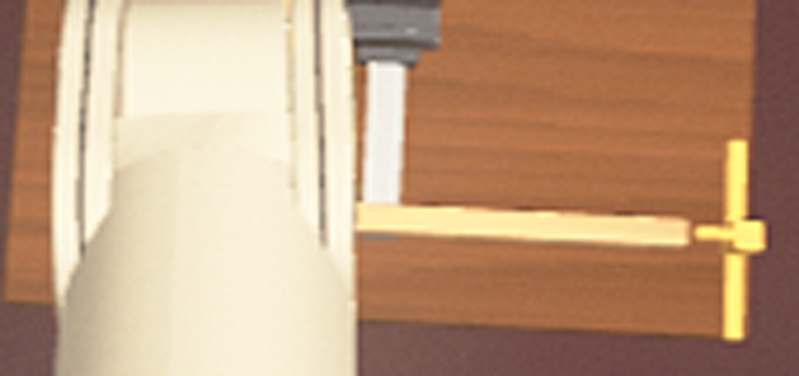

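The ledge end is still level with the pointer (row ~232). Continuing.

Request:
{"op": "jog_arm", "data": {"deltas": [{"gripper":0,"offset":[-0.004,0,0],"rotation":[0,0,0]},{"gripper":0,"offset":[-0.004,0,0],"rotation":[0,0,0]},{"gripper":0,"offset":[-0.004,0,0],"rotation":[0,0,0]},{"gripper":0,"offset":[-0.004,0,0],"rotation":[0,0,0]},{"gripper":0,"offset":[-0.004,0,0],"rotation":[0,0,0]},{"gripper":0,"offset":[-0.004,0,0],"rotation":[0,0,0]},{"gripper":0,"offset":[-0.004,0,0],"rotation":[0,0,0]},{"gripper":0,"offset":[-0.004,0,0],"rotation":[0,0,0]},{"gripper":0,"offset":[-0.004,0,0],"rotation":[0,0,0]},{"gripper":0,"offset":[-0.004,0,0],"rotation":[0,0,0]},{"gripper":0,"offset":[-0.004,0,0],"rotation":[0,0,0]},{"gripper":0,"offset":[0,0,0],"rotation":[0,0,0]}]}}

```text
clock: 9.25
position: [0.4744, 0.0073, 0.0559]
ee_rot: [0.714, 0.7, 0.004, -0.002]
ft_force: [5.2, 27.4, 1.6]
grip_width: 0.16
grasp_force: 22.4
```

```bash
python3 -c "
from st import *
import cv2
a=imaging.camera('top')[185:265,180:350]
b=imaging.camera('scene')[140:250,180:350]
r=lambda a:cv2.resize(a,(600,int(600*a.shape[0]/a.shape[1])),interpolation=cv2.INTER_CUBIC)[:290]
cv2.imwrite('pics/c6.png',np.vstack([r(a),r(b)]))"
```

```text
t 9.25 stand xy [-102.5   24.3] z 0.0559 grip 0.15989746647181777 F [ 5.2 27.4  1.6] j [-0.62  0.22  0.57  2.07 -0.17  0.88  0.02]
tool y in stand [1.     0.0039] z [ 0.0021  0.0081 -1.    ]
```

View pics/c6.png

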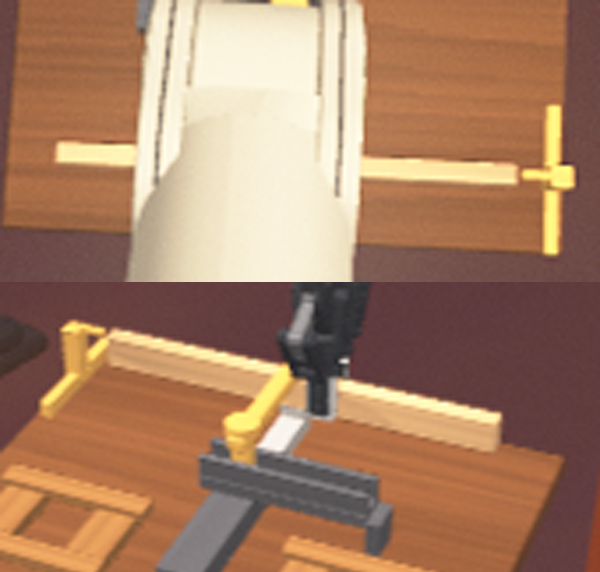

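The lever is nearly above the leg, pushed by the fingers, and the ledge is level (rows 174 and 175). Now the last few mm, watching for the force to rise at the stop.

Request:
{"op": "jog_arm", "data": {"deltas": [{"gripper":0,"offset":[-0.003,0,0],"rotation":[0,0,0]},{"gripper":0,"offset":[-0.002,0,0],"rotation":[0,0,0]},{"gripper":0,"offset":[0,0,0],"rotation":[0,0,0]}]}}

```text
clock: 9.65
position: [0.4743, 0.0041, 0.0559]
ee_rot: [0.713, 0.701, 0.004, -0.003]
ft_force: [5.6, 34.1, 1.3]
grip_width: 0.157
grasp_force: 22.5
```

Request:
{"op": "jog_arm", "data": {"deltas": [{"gripper":0,"offset":[-0.002,0,0],"rotation":[0,0,0]},{"gripper":0,"offset":[0,0,0],"rotation":[0,0,0]}]}}

```text
clock: 9.85
position: [0.4744, 0.0038, 0.0559]
ee_rot: [0.713, 0.701, 0.005, -0.003]
ft_force: [5.4, 42.0, 0.4]
grip_width: 0.16
grasp_force: 22.7
```

```bash
python3 -c "
from st import *
import cv2
a=imaging.camera('top')[185:265,180:350]
b=imaging.camera('scene')[140:250,180:350]
r=lambda a:cv2.resize(a,(600,int(600*a.shape[0]/a.shape[1])),interpolation=cv2.INTER_CUBIC)[:290]
cv2.imwrite('pics/c7.png',np.vstack([r(a),r(b)]))
print(proj('scene',np.r_[W(13,0),.088]),proj('scene',np.r_[W(-40,0),.088]))
"
```

```text
t 9.85 stand xy [-102.5   20.8] z 0.0559 grip 0.1599213223207094 F [ 5.4 42.   0.4] j [-0.62  0.22  0.57  2.07 -0.17  0.88  0.04]
tool y in stand [1.     0.0069] z [ 0.0019  0.0114 -0.9999]
[244.46667192 183.81532285] [253.38379486 172.1455392 ]
```

View pics/c7.png

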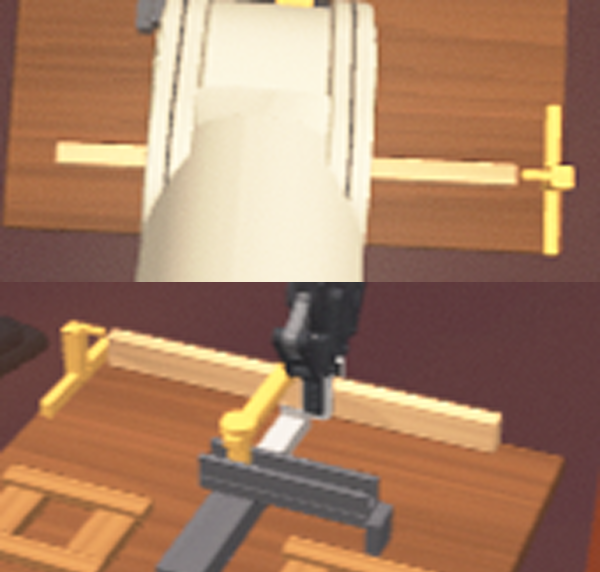

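The TCP stopped while the force rose 15 N, and the lever lies on its projected closed line. It is at the stop and the ledge is still level. I'll ease the push slightly, let it settle and hand in.

Request:
{"op": "jog_arm", "data": {"deltas": [{"gripper":0,"offset":[0.002,0,0],"rotation":[0,0,0]},{"gripper":0,"offset":[0,0,0],"rotation":[0,0,0]},{"gripper":0,"offset":[0,0,0],"rotation":[0,0,0]},{"gripper":0,"offset":[0,0,0],"rotation":[0,0,0]}]}}

```text
clock: 10.35
position: [0.4743, 0.0039, 0.0559]
ee_rot: [0.713, 0.701, 0.004, -0.003]
ft_force: [5.9, 33.4, 1.8]
grip_width: 0.162
grasp_force: 22.5
```

```bash
python3 -c "
from st import *
from workcell import workorder
assert abs(S(o['position'])[0]+102.5)<1.5 and S(o['position'])[1]<22.5
print(workorder.hand_in())"
```

```text
t 10.35 stand xy [-102.5   20.8] z 0.0559 grip 0.1616547813202249 F [ 5.9 33.4  1.8] j [-0.62  0.22  0.57  2.07 -0.17  0.88  0.03]
tool y in stand [1.     0.0055] z [ 0.0019  0.0092 -1.    ]
the job is handed in; nothing more can be done
None
```

I handed the job in at about 10.4 s with the ledge level with the pointer, the lever against its stop and the fingers still gripping the ledge at about 22 N; the hand-in returned no verdict.

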